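# Feel the jaw gap with a taper gauge and hold it there

### The arm

A 7-joint arm with a two-finger parallel gripper is mounted at the origin on a cart in front of the work surface, level with it; the furniture and walls round the work are solid. World frame = base frame: x ahead of the robot, y to its left, z up, the work surface at z = 0. Lengths are in m, angles in rad, forces in N, time in s.
With the tool pointing down it reaches from about 0.4 to 0.85 m from the base axis. Payload 4.4 kg.
Tool frame: the origin (TCP) lies midway between the tips of the shut fingers; the grasp point (between the pads) lies 19 mm behind it; z points along the fingers, x is the direction in which the jaws open and shut, and the axes are right-handed (so a half turn about z gives the same grasp; the last joint's range is limited). The gripper opens to 94 mm and grips with 3 to 60 N. Pads are 16 mm wide; open, the fingers measure 119 mm over their backs; the gripper's body (75 mm by 177 mm) begins 78 mm behind the grasp point.
Start: joints at [1.074, 0.628, 0.038, 1.517, -0.027, 0.996, -0.02], TCP at [0.271, -0.591, 0.205] pointing down, gripper open.
Joint ranges: [-3.06, 3.06], [-0.37, 2.12], [-1.25, 1.32], [0.18, 2.47], [-1.1, 4.24], [0.23, 1.98], [-2.94, 2.94]. Speed limits (rad/s): [2.57, 2.57, 3.14, 3.14, 3.14, 3.14, 3.14].

### API

Orientations are given as a rotation vector (axis times angle).
In Python, from bench import readout, optics, ticket gives the robot as it stands.
- The arm moves only by the tool carry_out, never from a script. Its arguments are lists of equal length, an entry for each row: "dp": the shift along the tool's x, y, z in cm, a list of three; "twist": the turn about the tool's z in degrees; "fingers": the finger opening in cm, from 0 to 9.4. A call has 1 to 20 rows; each row shifts and turns the commanded pose from where the row before left it, along the tool's axes as they then stand; what a row does not reach is not made up. A row lasts 1/12 s, in which the tool goes at most 41.7 mm and 7.16 degrees, less where a joint would pass 70% of its speed; a pose out of reach is approached as far as the arm can. A call with a gripper value outside its range is refused whole. The fingers move at their own pace and stop on an object; "newtons" is the grip in N (left out, the last holds). Time passes only in rows, so rows that do not move let the fingers close. It gives the time, the measured TCP pose, the force and the opening at its end, in the units of the state.
- readout.read_state(): the state, without advancing time (a new reading comes with each control period).
- optics.camera(name): name is "scene" or "side" or "wrist"; returns a dict with "frame" (480x640x3 uint8, blue, green, red), "range_z" (480x640 float32, m along the optical axis (not along the pixel's ray), 0 where there is no reading), "fx", "fy", "cx", "cy" (pixels), "D" ([k1, k2, p1, p2, k3] as OpenCV has them; the pictures are not rectified), "R" (3x3) and "t" (3): a world point X has camera coordinates R X + t; the wrist camera has in their place "hand_eye" (4x4, takes a point from camera to tool coordinates, whose origin is the TCP and whose axes are the tool frame's). Camera axes: x right, y down, z forward; pixel columns grow to the right and rows downward; lengths in m; the calibration is good to about 2 mm. A picture is of the moment at which its call begins: read the wrist's pose just before it.
- ticket.close_job(): hands the job in, once; it reports no verdict.
The state is a dict: "clock": time; "joint_pos": joint angles; "joint_vel": joint speeds; "joint_torque": joint torques, N m; "ee_pos": TCP position; "tool_rot": TCP orientation; "wrist_force": force on the tool from outside, world axes, zero at the start; "ft_torque": the same for the moment, N m; "opening": opening from 0.0 (shut) to 1.0 (fully open).
Only numpy, scipy, OpenCV 4.12 (cv2) and the standard library are available. Lean on these libraries where they do the work, as an engineer would, in place of code of your own. Each camera call takes 0.05 s, during which the arm holds its last target.

### The job

Check the gap of the jaw fixture with the taper gauge: take the gauge with the wedge-shaped blade (wide blade, square handle; not the narrow flat one with the round-topped handle) out of its stand by its handle, lower the blade upright between the two jaw plates, thin end first, until it drags snugly on both and the sprung jaw just begins to give (a few millimetres at most; do not force it). Finish while still holding the gauge by its handle at that depth for the reading; do not let go, and leave the other things alone.

Things in the scene. Friction and masses are not known exactly. Their poses are not given: they have to be found in the camera images.
- wedge_gauge: the taper gauge: steel blade 75 mm long, 24 wide, its thickness growing evenly from 3 mm at the tip to 13 mm at the black handle (16 thick, 44 wide, 40 mm high); about 90 g. Origin: centre of the tip; z from tip to handle, x across the thickness (pinch the handle along x), y across the width. Blade at z 0 to 75 mm, handle at z 75 to 115 mm
- wedge_handle (a point): centre of the taper gauge's handle, 95 mm above the tip. The gauge starts upright, tip down, 9 mm above the table, its blade between the two cheeks of a wooden stand; the handle's ends rest on the cheeks, 84 mm above the table, between lips 5 mm high. It lifts straight out
- flat_gauge: the other gauge, in a like stand, to be left where it is: its blade is flat, 4 mm thick all the way and only 12 mm wide (half as wide as the taper gauge's), and its black handle (16 x 44 x 42 mm) has a half-round top with one rivet, where the taper gauge's handle is square with two rivets. Origin at its tip, axes alike. The two may be swapped
- gap_fixture: the jaw fixture, fixed: grey bed 150 x 84 x 12 mm with two end blocks 59 mm high. Origin: centre of its underside; x across the gap (from the set jaw to the sprung jaw), y along the gap, z up. The jaw plates are 62 mm long in y, their tops about 90 mm above the table; between them it is open down to the bed
- gap_mouth (a point): middle of the gap's mouth, 85 mm above the table, axes as the fixture's; the true middle is half of anvil further to -x. Near the top the plates flare out about 5 mm each side as a lead-in. Both jaws sit in a frame that floats up to 6 mm along x on a weak spring (0.1 N per mm), so they centre themselves on a blade slightly off the middle
- anvil (a joint): how far (m) the set jaw is drawn back, 0 to 0.003, different every time; stiff, stays as it is. The gap is 5 mm plus this before the blade goes in
- shoe (a joint): how far (m) the sprung jaw has been pushed open by the blade: 0 at rest, up to 0.008; its spring takes 2 N to start and 4 N more for every mm. It opens 1 mm more for every 8 to 9 mm the blade is lowered (7.5 mm by the taper, the rest is give), and the upward drag on the blade grows by roughly 3 to 5 N for each such mm
- anvil_plate: the set jaw's steel plate, 12 x 62 x 55 mm, on the fixture's -x side of the gap; its origin is at the height of the table below the middle of its gap face
- shoe_plate: the sprung jaw's steel plate, same size, on the +x side of the gap; its origin is at the height of the table below the middle of its gap face
- pcb_module: small green circuit board, 35 x 60 x 10 mm, a bystander; origin at its underside's centre
- clip_1: yellow plastic clip, 36 x 50 x 17 mm, a bystander; origin at its underside's centre
- battery_1: round battery lying, 14 x 51 x 14 mm, a bystander; origin at its underside's centre
- tape_black: roll of black tape, 66 mm across, 18 mm high, a bystander; origin at its underside's centre
Mind the look-alikes: they are no part of the job. Leave any purple or red look-alike of the wedge_gauge alone.

How it is judged:
On the way, in this order (a step that is already met when the one before it is completed fails the run):
1. the taper gauge is lifted out of its stand by its handle (height (world z) of wedge_gauge above 0.09 m and contact force between the fingers and wedge_gauge above 1 N), for 0.1 s.
2. the blade is between the jaw plates and drags on both (z of wedge_gauge in the frame of gap_mouth below -0.012 m and y of wedge_gauge in the frame of gap_mouth between -0.018 and 0.018 m and x of wedge_gauge in the frame of gap_mouth between -0.01 and 0.01 m and value of joint shoe between 0.0007 and 0.004 m and contact force between wedge_gauge and shoe_plate above 1.5 N and contact force between wedge_gauge and anvil_plate above 1.5 N and contact force between the fingers and wedge_gauge above 2 N), for 0.2 s.
At the end, for the whole second after the job is handed in: Taper gauge gripped over 2 N, tip at least 12 mm below the mouth, within 18 mm of its middle along and 10 mm across, clear of the bed; over 1.5 N on each plate; sprung jaw open 0.7 to 4.0 mm; upright within 0.15 rad, still. Flat gauge within 20 mm, bystanders within 30 mm (all of step 2 and angle between wedge_gauge's own z axis and vertical below 0.15 rad and z of wedge_gauge in the frame of gap_fixture above 0.015 m and linear speed of wedge_gauge below 0.01 m/s and velocity of joint shoe below 0.003 m/s and distance of flat_gauge from where it was at the start of the episode below 0.02 m and distance of each of pcb_module, clip_1, battery_1, tape_black from where it was at the start of the episode below 0.03 m); the arm keeps its last pose, push and grip.
It fails at once if the blade is forced: the sprung jaw opened by more than 5 mm (value of joint shoe above 0.005 m).
It fails at once if the flat gauge is taken out or a bystander is disturbed (distance of flat_gauge from where it was at the start of the episode above 0.02 m or distance of any of pcb_module, clip_1, battery_1, tape_black from where it was at the start of the episode above 0.03 m).
It also fails if it takes over 43 s, if anything falls off the work surface, if the arm or the gripper's body presses on something with over 40 N, if the wrist force passes 120 N, or if a joint passes its speed limit or range.

## Working session

There is one attempt and no reset: what is moved stays moved. The work goes in short steps, Python scripts to look and compute and a tool call to move; the robot and the scene stay as the last step left them, time stands still between calls to the robot, and variables do not carry over. Pictures are saved under pics/ and viewed, and the job is handed in when it is done.

Besides the shell and the picture viewer there is one more tool, called after ">>>" as name(argument=value, ...), one argument or row to a line, values as JSON. carry_out: Moves the arm, as the interface text tells. Its arguments: {"type":"object","properties":{"dp":{"type":"array","items":{"type":"array","items":{"type":"number"}}},"twist":{"type":"array","items":{"type":"number"}},"fingers":{"type":"array","items":{"type":"number"}},"newtons":{"type":"number"}},"required":["dp","twist","fingers"]}

```bash
mkdir -p pics; ls
cat > h.py <<'E'
import numpy as np, cv2
from bench import readout, optics, ticket
from scipy.spatial.transform import Rotation as Rn
def grab(name):
    s=readout.read_state(); c=optics.camera(name)
    np.savez('%s.npz'%name,ee=np.array(s['ee_pos']),rot=np.array(s['tool_rot']),**{k:np.array(v) for k,v in c.items()})
    return s,c
def world(c,u,v,z,ee=None,rot=None):
    K=np.array([[c['fx'],0,c['cx']],[0,c['fy'],c['cy']],[0,0,1]],float)
    p=cv2.undistortPoints(np.array([[[u,v]]],float),K,np.array(c['D'],float))[0,0]
    X=np.array([p[0]*z,p[1]*z,z])
    if 'R' in c: return np.array(c['R']).T@(X-np.array(c['t']))
    H=np.array(c['hand_eye']); return Rn.from_rotvec(c['rot']).as_matrix()@(H[:3,:3]@X+H[:3,3])+c['ee']
E
python3 - <<'E'
from h import *
for n in ['scene','side','wrist']:
    s,c=grab(n); cv2.imwrite(f'pics/{n}0.png',c['frame'])
print(s)
E
```

```text
pics
{'clock': 0.1, 'joint_pos': array([ 1.07421229,  0.62923773,  0.03846445,  1.51822576, -0.02699961,
        0.99629602, -0.02001526]), 'joint_vel': array([ 0.0008304 ,  0.00024627,  0.00061263, -0.0006781 ,  0.00046804,
       -0.0008581 , -0.00017541]), 'joint_torque': array([ 3.94092422e-03, -5.50785685e+01,  1.14801016e+00, -1.87113547e+01,
       -5.21263992e-02,  1.92234846e-02,  6.36346749e-05]), 'ee_pos': array([ 0.27120629, -0.5900835 ,  0.20467025]), 'tool_rot': array([-2.64414346e+00,  1.69489173e+00,  2.20154736e-03]), 'wrist_force': array([-0.22432891,  0.53902016, -0.17851958]), 'ft_torque': array([ 0.01722847,  0.00863469, -0.01137931]), 'opening': 1.0001961577724463}
```

View pics/scene0.png

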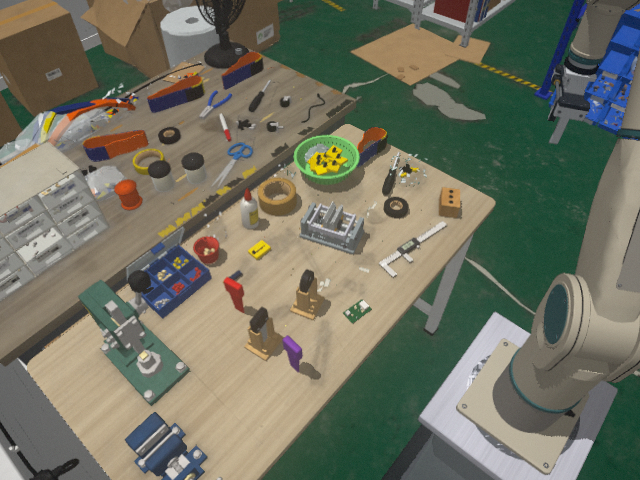

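View pics/side0.png

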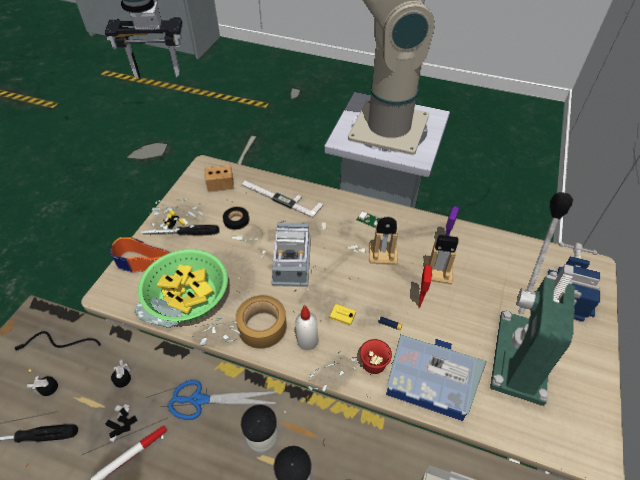

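View pics/wrist0.png

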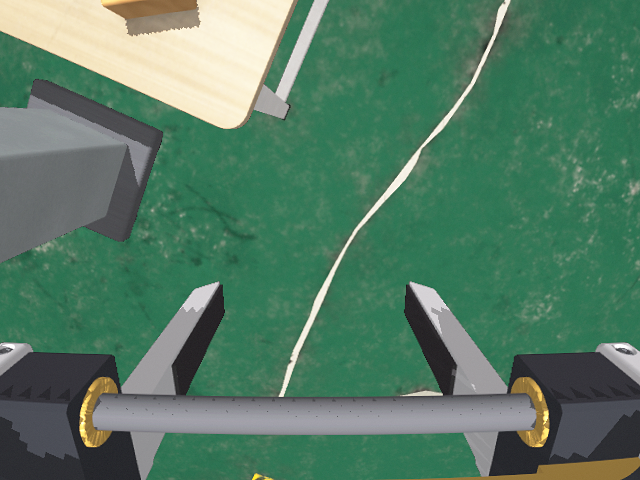

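Run:
```python
from h import *
c=np.load('scene.npz');f=c['frame']
a=cv2.resize(f[260:390,220:380],None,fx=5,fy=4.6,interpolation=cv2.INTER_CUBIC)
cv2.imwrite('pics/s1.png',cv2.resize(f[260:380,220:380],(800,600),interpolation=cv2.INTER_CUBIC))
cv2.imwrite('pics/s2.png',cv2.resize(f[190:265,285:385],(800,600),interpolation=cv2.INTER_CUBIC))
c=np.load('side.npz');f=c['frame']
cv2.imwrite('pics/d1.png',cv2.resize(f[200:320,350:510],(800,600),interpolation=cv2.INTER_CUBIC))
cv2.imwrite('pics/d2.png',cv2.resize(f[215:290,245:345],(800,600),interpolation=cv2.INTER_CUBIC))
for n in ['scene','side']:
    c=dict(np.load(n+'.npz'))
    pts={'scene':[(262,318),(307,275),(347,215),(240,220),(360,310)],'side':[(446,243),(386,225),(292,243),(420,230),(290,300)]}[n]
    for u,v in pts: print(n,u,v,c['range_z'][v,u],world(c,u,v,c['range_z'][v,u]).round(4))
```

```text
scene 262 318 0.94551 [0.4904 0.2463 0.1173]
scene 307 275 1.0031645 [0.488  0.113  0.1253]
scene 347 215 1.2058403 [ 0.5679 -0.1268  0.0566]
scene 240 220 1.2706497 [8.055e-01 3.390e-02 1.000e-04]
scene 360 310 1.0861589 [0.3881 0.046  0.005 ]
side 446 243 1.1059937 [0.5062 0.2476 0.111 ]
side 386 225 1.1350442 [0.5026 0.1114 0.1143]
side 292 243 1.1396414 [ 0.5996 -0.0782  0.0828]
side 420 230 1.2807306 [ 0.3843  0.181  -0.0014]
side 290 300 1.1394869 [ 0.6925 -0.0492 -0.0012]
```

View pics/s1.png

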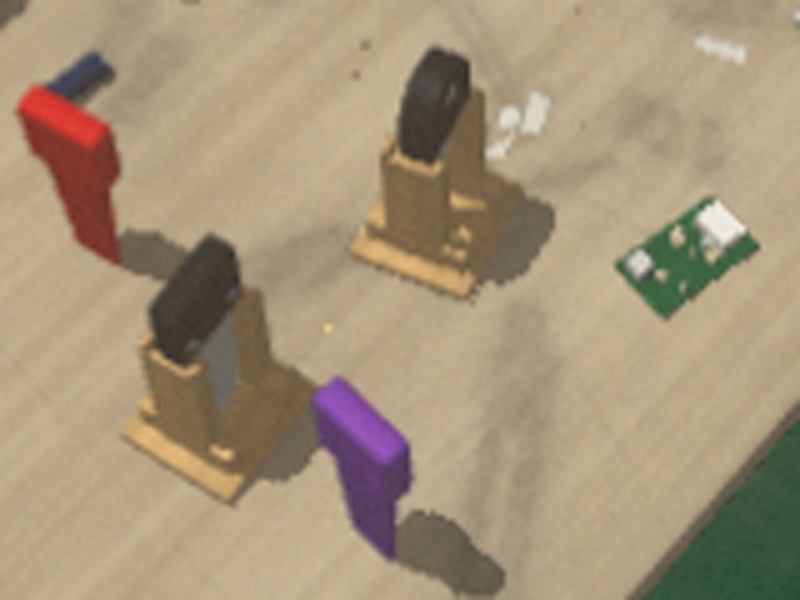

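View pics/d1.png

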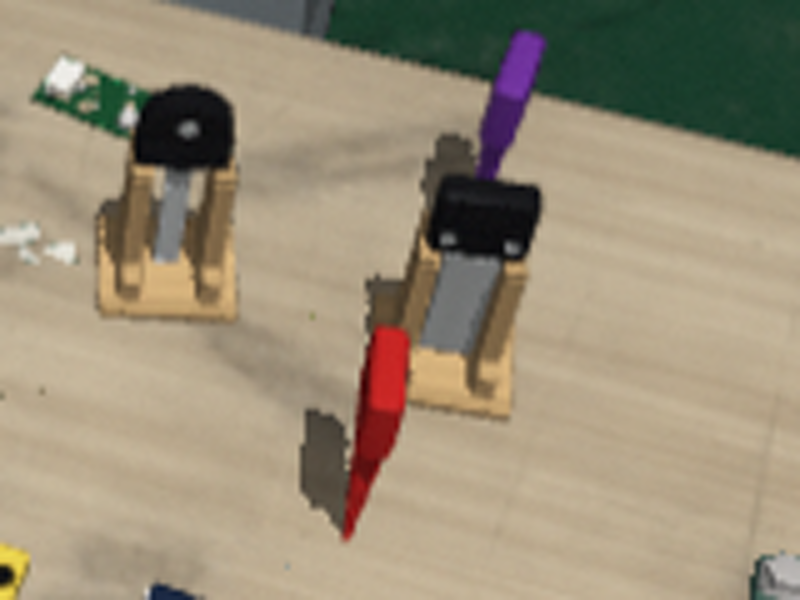

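View pics/s2.png

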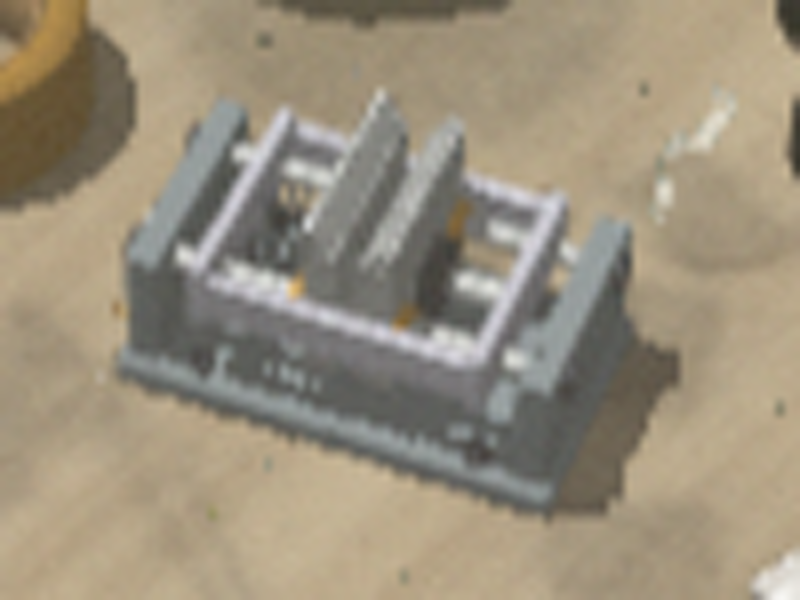

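View pics/d2.png

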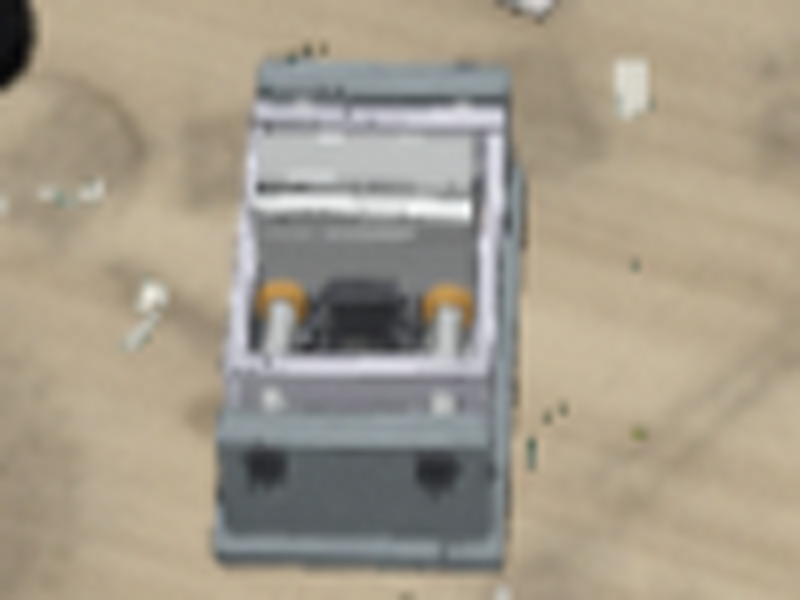

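Run:
```python
from h import *
c=dict(np.load('wrist.npz')); print(c['hand_eye'].round(4),c['fx'],c['cx'],c['cy'])
def q(n,pts):
    c=dict(np.load(n+'.npz'))
    for u,v in pts:
        z=c['range_z'][v,u]; print(n,u,v,world(c,u,v,z).round(4))
# red, purple, ends of taper handle
q('side',[(428,270),(455,210),(439,240),(455,240)])
q('scene',[(233,284),(294,343),(262,312),(256,322)])
q('side',[(280,250),(303,250),(279,240),(303,240),(300,231),(280,231)])
print(np.linalg.norm([.2712,.59]))
```

```text
[[ 1.000e+00 -5.000e-04  4.000e-04 -4.000e-04]
 [ 4.000e-04  9.577e-01  2.879e-01 -8.380e-02]
 [-5.000e-04 -2.879e-01  9.577e-01 -1.783e-01]
 [ 0.000e+00  0.000e+00  0.000e+00  1.000e+00]] 380.48899162427324 313.9142822882659 242.17356853401245
side 428 270 [0.5942 0.2259 0.1132]
side 455 210 [0.4043 0.2486 0.1155]
side 439 240 [0.5111 0.2316 0.1201]
side 455 240 [0.5021 0.264  0.1233]
scene 233 284 [0.5959 0.2284 0.1163]
scene 294 343 [0.4047 0.2443 0.1163]
scene 262 312 [0.4969 0.2388 0.1241]
scene 256 322 [0.4898 0.2627 0.1239]
side 280 250 [ 0.6086 -0.1053  0.0569]
side 303 250 [ 0.5925 -0.0549  0.0595]
side 279 240 [ 0.6075 -0.1062  0.0907]
side 303 240 [ 0.588  -0.056   0.0895]
side 300 231 [ 0.5412 -0.0822  0.0599]
side 280 231 [ 0.5543 -0.1281  0.0562]
0.6493453934540538
```

>>> carry_out(
  dp=[
    [-2.07,-3.0,-0.4],
    [-2.07,-3.0,-0.4],
    [-2.07,-3.0,-0.4],
    [-2.07,-3.0,-0.4],
    [-2.07,-3.0,-0.4],
    [-2.07,-3.0,-0.4],
    [-2.07,-3.0,-0.4],
    [-2.07,-3.0,-0.4],
    [-2.07,-3.0,-0.4],
    [-2.07,-3.0,-0.4],
    [-2.07,-3.0,-0.4],
    [-2.07,-3.0,-0.4],
    [-2.07,-3.0,-0.4],
    [-2.07,-3.0,-0.4],
    [-2.07,-3.0,-0.4],
    [0,0,0],
    [0,0,0],
    [0,0,0],
    [0,0,0],
    [0,0,0],
  ],
  twist=[0,0,0,0,0,0,0,0,0,0,0,0,0,0,0,-7,-7,-7,-7,-7],
  fingers=[9.4,9.4,9.4,9.4,9.4,9.4,9.4,9.4,9.4,9.4,9.4,9.4,9.4,9.4,9.4,9.4,9.4,9.4,9.4,9.4],
)

```text
clock: 1.82
ee_pos: [0.5505, -0.1204, 0.2652]
tool_rot: [3.035, -0.812, -0.001]
wrist_force: [0.1, 0.2, 0.3]
opening: 1.0
```

>>> carry_out(
  dp=[
    [0,0,0],
    [0,0,0],
    [0,0,0],
    [0,0,0],
    [0,0,0],
    [0,0,0],
    [0,0,0],
    [0,0,0],
    [0,0,0],
  ],
  twist=[-7,-7,-7,-7,-7,-7,-7,0,0],
  fingers=[6,6,6,6,6,6,6,6,6],
)

```text
clock: 2.57
ee_pos: [0.5505, -0.1207, 0.2652]
tool_rot: [-3.1, -0.504, 0.001]
wrist_force: [-0.4, 0.1, 0.6]
opening: 0.635
```

Run:
```python
from h import *
s,c=grab('wrist'); cv2.imwrite('pics/w1.png',c['frame'])
R=Rn.from_rotvec(s['tool_rot']).as_matrix();print(s['clock'],s['ee_pos'],R.round(3),s['joint_pos'],s['wrist_force'])
```

```text
2.5667 [ 0.55045076 -0.12073535  0.26523377] [[ 0.948  0.317 -0.001]
 [ 0.317 -0.948  0.   ]
 [-0.    -0.    -1.   ]] [ 0.42484546  0.46165083 -0.38770527  1.67737624  0.19597877  1.04160345
  0.2966993 ] [-0.43798091  0.14335487  0.56792627]
```

View pics/w1.png

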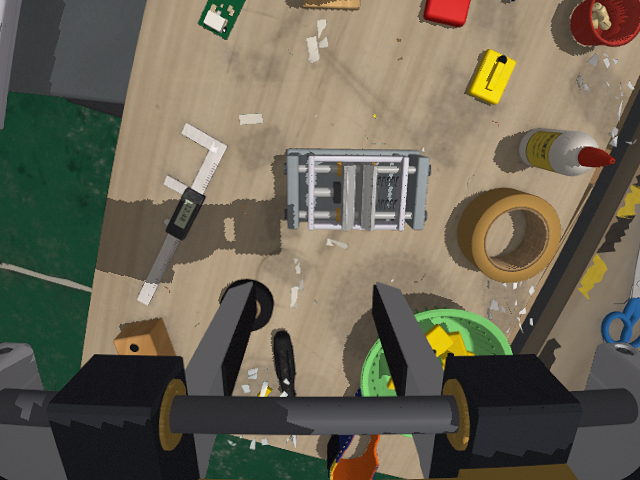

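Run:
```python
from h import *
c=dict(np.load('wrist.npz'));f=c['frame']
cv2.imwrite('pics/w1c.png',cv2.resize(f[140:240,278:438],(800,500),interpolation=cv2.INTER_CUBIC))
for u,v in [(348,170),(348,220),(366,170),(366,220),(290,155),(426,155),(427,225),(290,225)]:
    print(u,v,world(c,u,v,c['range_z'][v,u]).round(4))
```

```text
348 170 [ 0.5646 -0.0658  0.0899]
348 220 [ 0.5812 -0.111   0.0865]
366 170 [ 0.5816 -0.0609  0.082 ]
366 220 [ 0.5976 -0.1054  0.0871]
290 155 [ 0.5086 -0.0725  0.0564]
426 155 [ 0.655  -0.0271 -0.0015]
427 225 [ 0.6883 -0.1035 -0.    ]
290 225 [ 0.5302 -0.1408  0.0584]
```

View pics/w1c.png

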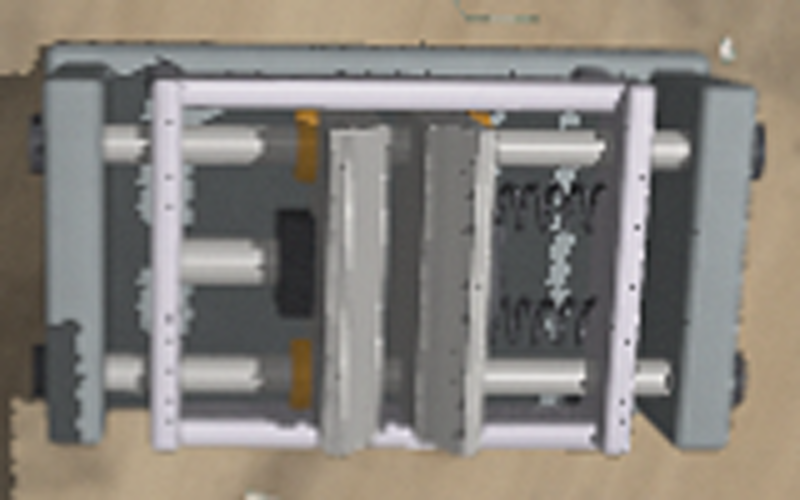

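>>> carry_out(
  dp=[
    [0.95,0,2.5],
    [0.95,0,2.5],
    [0.95,0,2.5],
    [0.95,0,2.5],
    [0,0,0],
    [0,0,0],
  ],
  twist=[0,0,0,0,0,0],
  fingers=[9.4,9.4,9.4,9.4,9.4,9.4],
)

```text
clock: 3.12
ee_pos: [0.5858, -0.108, 0.1646]
tool_rot: [-3.099, -0.508, 0.005]
wrist_force: [1.5, 0.4, 0.8]
opening: 0.993
```

Run:
```python
from h import *
s,c=grab('wrist'); cv2.imwrite('pics/w2.png',c['frame'])
R=Rn.from_rotvec(s['tool_rot']).as_matrix();print(s['clock'],s['ee_pos'],R.round(3))
```

```text
3.1167 [ 0.58583712 -0.10797736  0.16456937] [[ 0.948  0.319 -0.003]
 [ 0.319 -0.948  0.   ]
 [-0.003 -0.001 -1.   ]]
```

View pics/w2.png

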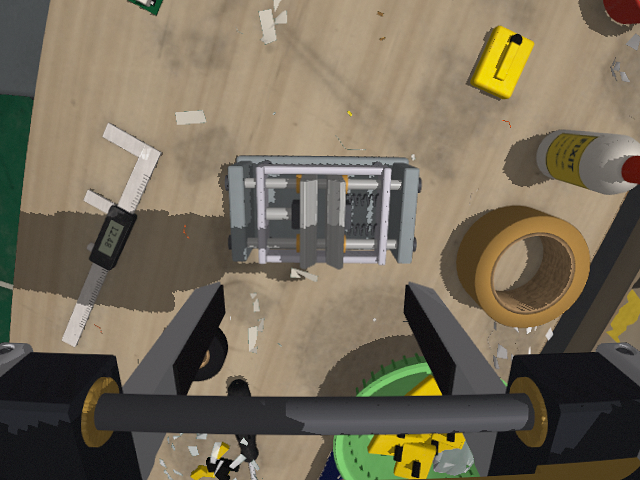

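Run:
```python
from h import *
c=dict(np.load('wrist.npz'));f=c['frame']
cv2.imwrite('pics/w2c.png',cv2.resize(f[145:275,222:422],(800,520),interpolation=cv2.INTER_CUBIC))
P={}
vs,us=np.mgrid[150:272,290:355]
pts=np.array([world(c,u,v,c['range_z'][v,u]) for u,v in zip(us.ravel(),vs.ravel())])
T=Rn.from_rotvec(c['rot']).as_matrix()
for v in range(180,262,10):
    print(v,[(u,round(float(c['range_z'][v,u]),3)) for u in range(298,348,3)])
# end block outer/frame corners -> world with raw depth for given pixels
```

```text
180 [(298, 0.286), (301, 0.257), (304, 0.259), (307, 0.258), (310, 0.259), (313, 0.26), (316, 0.264), (319, 0.289), (322, 0.29), (325, 0.29), (328, 0.261), (331, 0.26), (334, 0.26), (337, 0.263), (340, 0.26), (343, 0.261), (346, 0.286)]
190 [(298, 0.288), (301, 0.256), (304, 0.252), (307, 0.256), (310, 0.258), (313, 0.261), (316, 0.265), (319, 0.332), (322, 0.334), (325, 0.307), (328, 0.264), (331, 0.261), (334, 0.258), (337, 0.256), (340, 0.253), (343, 0.254), (346, 0.289)]
200 [(298, 0.303), (301, 0.0), (304, 0.255), (307, 0.257), (310, 0.26), (313, 0.263), (316, 0.267), (319, 0.336), (322, 0.336), (325, 0.303), (328, 0.265), (331, 0.263), (334, 0.26), (337, 0.257), (340, 0.255), (343, 0.257), (346, 0.304)]
210 [(298, 0.289), (301, 0.258), (304, 0.257), (307, 0.26), (310, 0.264), (313, 0.265), (316, 0.27), (319, 0.339), (322, 0.338), (325, 0.3), (328, 0.268), (331, 0.264), (334, 0.263), (337, 0.259), (340, 0.259), (343, 0.26), (346, 0.29)]
220 [(298, 0.291), (301, 0.26), (304, 0.259), (307, 0.261), (310, 0.263), (313, 0.267), (316, 0.27), (319, 0.34), (322, 0.341), (325, 0.297), (3
[... 358 characters left out ...]
1, 0.264), (304, 0.262), (307, 0.266), (310, 0.27), (313, 0.272), (316, 0.304), (319, 0.304), (322, 0.303), (325, 0.293), (328, 0.274), (331, 0.27), (334, 0.267), (337, 0.265), (340, 0.264), (343, 0.266), (346, 0.305)]
250 [(298, 0.302), (301, 0.266), (304, 0.266), (307, 0.268), (310, 0.27), (313, 0.275), (316, 0.314), (319, 0.316), (322, 0.315), (325, 0.289), (328, 0.275), (331, 0.273), (334, 0.269), (337, 0.267), (340, 0.266), (343, 0.302), (346, 0.362)]
260 [(298, 0.301), (301, 0.269), (304, 0.268), (307, 0.271), (310, 0.273), (313, 0.276), (316, 0.303), (319, 0.302), (322, 0.302), (325, 0.303), (328, 0.278), (331, 0.275), (334, 0.272), (337, 0.268), (340, 0.27), (343, 0.3), (346, 0.302)]
```

View pics/w2c.png

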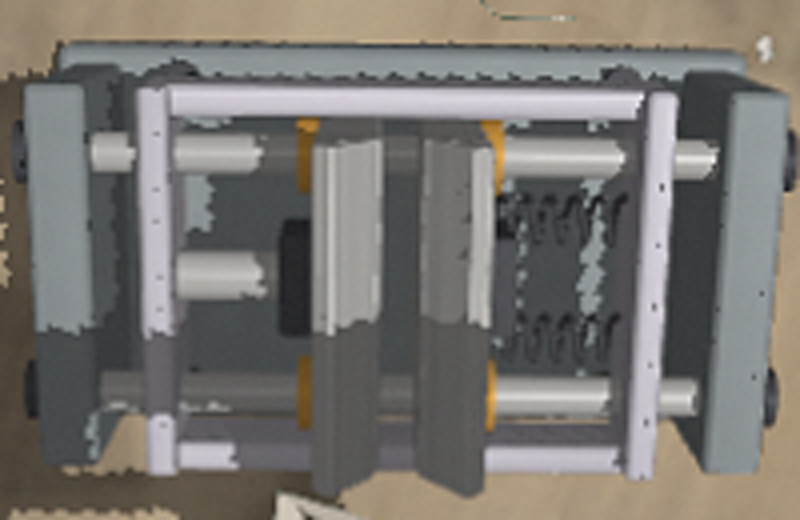

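Run:
```python
from h import *
c=dict(np.load('wrist.npz'))
L=[]
for v,dz in [(184,.264),(200,.268),(220,.272),(240,.275),(262,.279)]:
    t=(v-180)/82.5
    l=world(c,317-t*1,v,dz); r=world(c,327.5-1.2*t,v,dz); L.append((l+r)/2); print(v,l.round(4),r.round(4),((l+r)/2).round(4),np.linalg.norm(l-r).round(4))
d=L[0]-L[-1]; print('gap dir',np.degrees(np.arctan2(d[1],d[0])), 'fixture x',np.degrees(np.arctan2(d[1],d[0]))-90)
# ends of plates, block and bed corners
for n,(u,v) in dict(Ltop_far=(302.5,181),Rtop_far=(343,182),Lnear=(305,264),Rnear=(339,264)).items():
    ui,vi=int(u),int(v); z=c['range_z'][vi,ui]; print(n,z,world(c,u,v,z).round(4))
# tops: points z in 0.086..0.093
vs,us=np.mgrid[165:275,225:420]
K=np.array([[c['fx'],0,c['cx']],[0,c['fy'],c['cy']],[0,0,1]],float)
n=cv2.undistortPoints(np.stack([us.ravel(),vs.ravel()],1)[:,None].astype(float),K,c['D'])[:,0]
z=c['range_z'][vs,us].ravel().astype(float)
X=np.c_[n*z[:,None],z]; H=c['hand_eye']; R=Rn.from_rotvec(c['rot']).as_matrix()
W=(R@(H[:3,:3]@X.T+H[:3,3:])).T+c['ee']
for lo,hi in [(.066,.1)]:
    m=(W[:,2]>lo)&(W[:,2]<hi)
    r=cv2.minAreaRect((W[m,:2]*1000).astype(np.float32)); print(lo,m.sum(),r,W[m,2].max())
m=(W[:,2]>.045)&(W[:,2]<.064)
print('blocks',cv2.minAreaRect((W[m,:2]*1000).astype(np.float32)))
```

```text
184 [ 0.5719 -0.0627  0.0785] [ 0.5788 -0.0603  0.0785] [ 0.5754 -0.0615  0.0785] 0.0073
200 [ 0.5755 -0.0735  0.0778] [ 0.5824 -0.0711  0.0778] [ 0.579  -0.0723  0.0778] 0.0074
220 [ 0.5799 -0.0872  0.0779] [ 0.587  -0.0848  0.0779] [ 0.5835 -0.086   0.0779] 0.0074
240 [ 0.5844 -0.1011  0.0792] [ 0.5915 -0.0987  0.0792] [ 0.588  -0.0999  0.0792] 0.0075
262 [ 0.5896 -0.1168  0.08  ] [ 0.5967 -0.1144  0.08  ] [ 0.5931 -0.1156  0.08  ] 0.0076
gap dir 108.16590246414368 fixture x 18.165902464143684
Ltop_far 0.25365356 [ 0.5616 -0.0625  0.0883]
Rtop_far 0.25228298 [ 0.5873 -0.0544  0.0899]
Lnear 0.26859805 [ 0.5815 -0.1173  0.0902]
Rnear 0.2702424 [ 0.6045 -0.1101  0.0886]
0.066 3197 ((583.6723022460938, -87.94097900390625), (31.111671447753906, 62.370819091796875), 17.951885223388672) 0.09210778311614923
blocks ((585.1066284179688, -87.37507629394531), (150.35140991210938, 76.53421020507812), 18.05099105834961)
```

>>> carry_out(
  dp=[
    [0.26,-3.35,-1.0],
    [0.26,-3.35,-1.0],
    [0.26,-3.35,-1.0],
    [0.26,-3.35,-1.0],
    [0.26,-3.35,-1.0],
    [0.26,-3.35,-1.0],
    [0.26,-3.35,-1.0],
    [0.26,-3.35,-1.0],
    [0.26,-3.35,0],
    [0.26,-3.35,0],
    [0,0,0],
    [0,0,0],
    [0,0,0],
  ],
  twist=[0,0,0,0,0,0,0,0,0,0,0,0,0],
  fingers=[9.4,9.4,9.4,9.4,9.4,9.4,9.4,9.4,9.4,9.4,9.4,9.4,9.4],
)

```text
clock: 4.25
ee_pos: [0.5046, 0.2164, 0.247]
tool_rot: [3.099, 0.508, 0.004]
wrist_force: [0.3, -0.1, 0.7]
opening: 0.999
```

Run:
```python
from h import *
s,c=grab('wrist'); cv2.imwrite('pics/w3.png',c['frame'])
R=Rn.from_rotvec(s['tool_rot']).as_matrix();print(s['clock'],s['ee_pos'],R.round(3),s['joint_pos'].round(2))
```

```text
4.25 [0.50461904 0.21642949 0.24697577] [[ 0.948  0.319  0.002]
 [ 0.319 -0.948 -0.   ]
 [ 0.002  0.001 -1.   ]] [-0.18  0.46 -0.4   1.74  0.21  0.98 -0.34]
```

View pics/w3.png

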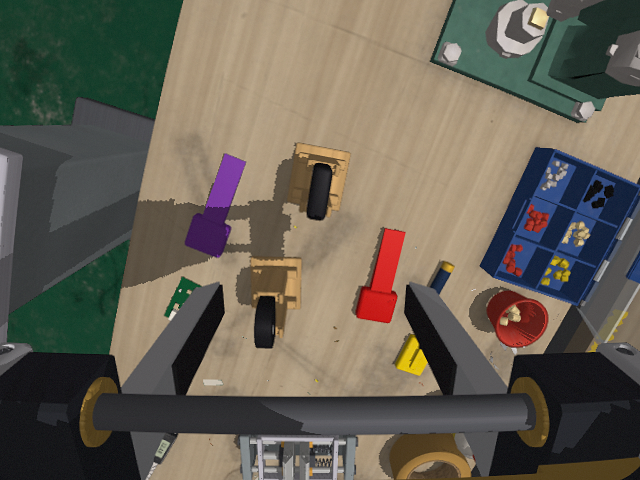

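```bash
cat > top.py <<'E'
from h import *
c=dict(np.load('wrist.npz'))
vs,us=np.mgrid[0:300,150:480]
K=np.array([[c['fx'],0,c['cx']],[0,c['fy'],c['cy']],[0,0,1]],float)
n=cv2.undistortPoints(np.stack([us.ravel(),vs.ravel()],1)[:,None].astype(float),K,c['D'])[:,0]
z=c['range_z'][vs,us].ravel().astype(float)
X=np.c_[n*z[:,None],z]; H=c['hand_eye']; R=Rn.from_rotvec(c['rot']).as_matrix()
W=(R@(H[:3,:3]@X.T+H[:3,3:])).T+c['ee']
box=(abs(W[:,0]-.5)<.05)&(abs(W[:,1]-.247)<.04)
for lo in (.115,.119,.121):
    m=box&(W[:,2]>lo); print(lo,m.sum(),cv2.minAreaRect((W[m,:2]*1000).astype(np.float32)),np.median(W[m,2]))
cv2.imwrite('pics/w3c.png',cv2.resize(c['frame'][130:230,260:380],(720,600),interpolation=cv2.INTER_CUBIC))
E
python3 top.py
```

```text
0.115 1643 ((494.91632080078125, 244.31903076171875), (105.4264907836914, 52.797264099121094), 14.983896255493164) 0.12342839441597217
0.119 1619 ((494.91632080078125, 244.31903076171875), (105.4264907836914, 52.797264099121094), 14.983896255493164) 0.12345619670528787
0.121 1509 ((495.0, 244.0064697265625), (105.4264907836914, 52.150115966796875), 14.983896255493164) 0.1236280795545512
```

View pics/w3c.png

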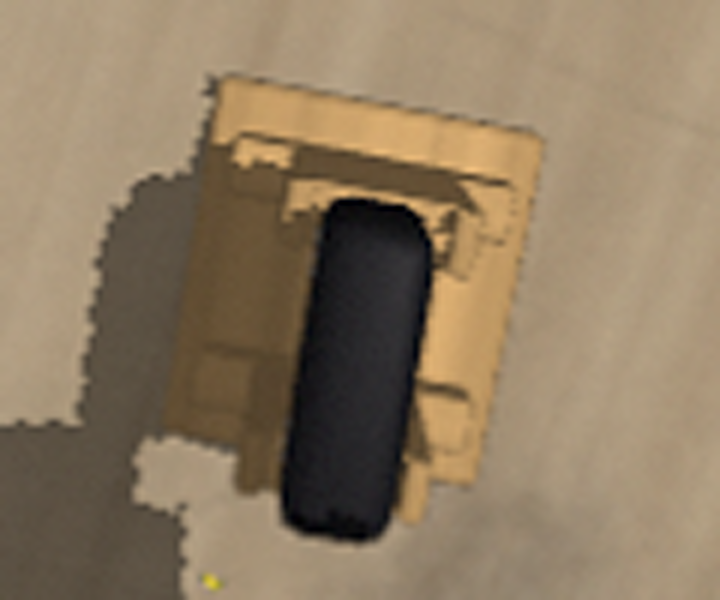

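```bash
cat >> top.py <<'E'
print()
box=(abs(W[:,0]-.5)<.04)&(abs(W[:,1]-.247)<.04)&(np.hypot(W[:,0]-.5,W[:,1]-.248)<.032)
for lo in (.112,.117,.121):
    m=box&(W[:,2]>lo); q=W[m]; print(lo,m.sum(),cv2.minAreaRect((q[:,:2]*1000).astype(np.float32)),np.median(q[:,2]),q.mean(0))
d=c['range_z'];g=c['frame'].mean(2); mm=(g<45); mm[:150]=0;mm[230:]=0;mm[:,:300]=0;mm[:,345:]=0
ys,xs=np.nonzero(mm); 
r=cv2.minAreaRect(np.c_[xs,ys].astype(np.float32)); print(r)
E
python3 top.py
```

```text
0.115 1643 ((494.91632080078125, 244.31903076171875), (105.4264907836914, 52.797264099121094), 14.983896255493164) 0.12342839441597217
0.119 1619 ((494.91632080078125, 244.31903076171875), (105.4264907836914, 52.797264099121094), 14.983896255493164) 0.12345619670528787
0.121 1509 ((495.0, 244.0064697265625), (105.4264907836914, 52.150115966796875), 14.983896255493164) 0.1236280795545512

0.112 1056 ((497.31793212890625, 249.33990478515625), (16.106006622314453, 44.03437805175781), 9.319485664367676) 0.12271649897446801 [0.49691614 0.25030258 0.12239426]
0.117 1043 ((497.28192138671875, 249.32923889160156), (16.063573837280273, 44.01844787597656), 9.045132637023926) 0.12273098668779715 [0.49697061 0.25013613 0.12249181]
0.121 914 ((497.1842041015625, 249.27294921875), (14.92982006072998, 42.9193000793457), 8.10884952545166) 0.12286468535620701 [0.49711153 0.24982994 0.12285266]
((319.06756591796875, 191.09457397460938), (19.892276763916016, 56.38884353637695), 9.462322235107422)
```

>>> carry_out(
  dp=[
    [0.36,-3.35,0],
    [0,0,0],
    [0,0,2],
    [0,0,2],
    [0,0,2],
    [0,0,2],
    [0,0,0],
    [0,0,0],
    [0,0,0],
  ],
  twist=[0,4.7,4.7,0,0,0,0,0,0],
  fingers=[6,6,6,6,6,6,6,6,6],
  newtons=25,
)

```text
clock: 5.05
ee_pos: [0.4978, 0.2497, 0.1667]
tool_rot: [-3.131, -0.251, -0.003]
wrist_force: [0.5, 0.0, 0.2]
opening: 0.637
```

Run:
```python
from h import *
s,c=grab('wrist'); cv2.imwrite('pics/w4.png',c['frame'])
R=Rn.from_rotvec(s['tool_rot']).as_matrix();print(s['clock'],s['ee_pos'],R.round(4),np.degrees(np.arctan2(R[1,0],R[0,0])), R.T@(np.array([.4973,.2493,.088])-s['ee_pos']))
```

```text
5.05 [0.49784468 0.24965517 0.16665554] [[ 9.872e-01  1.595e-01  1.600e-03]
 [ 1.595e-01 -9.872e-01  6.000e-04]
 [ 1.700e-03 -3.000e-04 -1.000e+00]] 9.178425239086794 [-0.00072776  0.00028868  0.07865433]
```

View pics/w4.png

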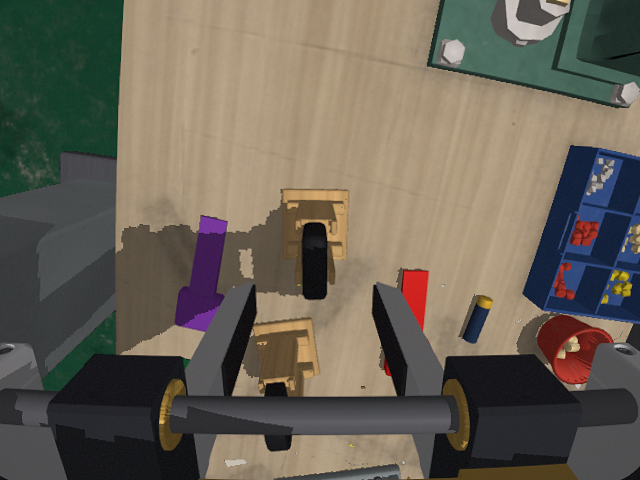

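>>> carry_out(
  dp=[
    [-0.07,0.03,2],
    [0,0,2],
    [0,0,2],
    [0,0,1.87],
    [0,0,0],
    [0,0,0],
    [0,0,0],
    [0,0,0],
    [0,0,0],
    [0,0,0],
    [0,0,0],
    [0,0,0],
  ],
  twist=[0,0,0,0,0,0,0,0,0,0,0,0],
  fingers=[6,6,6,6,6,6,1.0,1.0,1.0,1.0,1.0,1.0],
  newtons=25,
)

```text
clock: 6.1
ee_pos: [0.4963, 0.2498, 0.0872]
tool_rot: [-3.131, -0.254, -0.001]
wrist_force: [-0.3, 0.7, 0.5]
opening: 0.251
```

Run:
```python
from h import *
s,c=grab('wrist'); cv2.imwrite('pics/w5.png',c['frame'])
print(s)
```

```text
{'clock': 6.1, 'joint_pos': array([-0.32992366,  0.66885997, -0.28721601,  1.88646319,  0.30378502,
        0.62799396, -0.64403956]), 'joint_vel': array([-0.00039242,  0.00604235,  0.00041915,  0.00185302,  0.00232589,
       -0.00358301, -0.00170071]), 'joint_torque': array([ 1.10662007e-02, -5.03362870e+01, -3.08946982e+00, -1.25631040e+01,
       -3.34216410e-02, -3.38982884e-02,  3.63814706e-04]), 'ee_pos': array([0.49626446, 0.24982728, 0.08715882]), 'tool_rot': array([-3.13109323e+00, -2.54058718e-01, -9.35665362e-04]), 'wrist_force': array([-0.30254716,  0.6616987 ,  0.47583665]), 'ft_torque': array([-0.04435198, -0.02719328,  0.03142989]), 'opening': 0.2512370930132808}
```

View pics/w5.png

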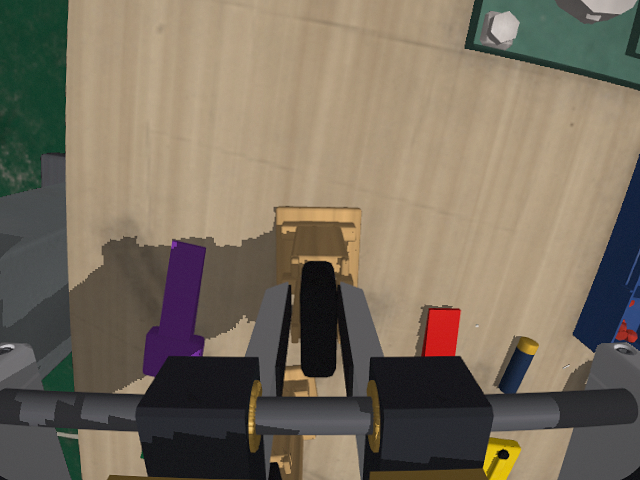

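Fingers straddle the handle (318,320), still closing slowly; continue closing.

>>> carry_out(
  dp=[
    [0,0,0],
    [0,0,0],
    [0,0,0],
    [0,0,0],
    [0,0,0],
  ],
  twist=[0,0,0,0,0],
  fingers=[1.0,1.0,1.0,1.0,1.0],
)

```text
clock: 6.57
ee_pos: [0.4967, 0.2499, 0.087]
tool_rot: [-3.131, -0.254, -0.002]
wrist_force: [2.1, -0.4, 1.4]
opening: 0.169
```

>>> carry_out(
  dp=[
    [0,0,-0.5],
    [0,0,-1],
    [0,0,-1.5],
    [0,0,-2],
    [0,0,-2],
    [0,0,-2],
    [0,0,-2],
    [0,0,-2],
    [0,0,-1],
    [0,0,0],
    [0,0,0],
  ],
  twist=[0,0,0,0,0,0,0,0,0,0,0],
  fingers=[1.0,1.0,1.0,1.0,1.0,1.0,1.0,1.0,1.0,1.0,1.0],
  newtons=35,
)

```text
clock: 7.48
ee_pos: [0.4955, 0.2496, 0.2268]
tool_rot: [3.131, 0.254, -0.001]
wrist_force: [0.4, -0.5, -2.2]
opening: 0.171
```

Run:
```python
from h import *
s,c=grab('wrist'); cv2.imwrite('pics/w6.png',c['frame'])
_,d=grab('side'); cv2.imwrite('pics/d6.png',cv2.resize(d['frame'][130:280,350:550],(800,600)))
print(s['clock'],s['ee_pos'],s['opening'],s['wrist_force'])
```

```text
7.4833 [0.49549667 0.24957332 0.22679985] 0.1712012657828631 [ 0.43960041 -0.45919462 -2.18034166]
```

View pics/w6.png

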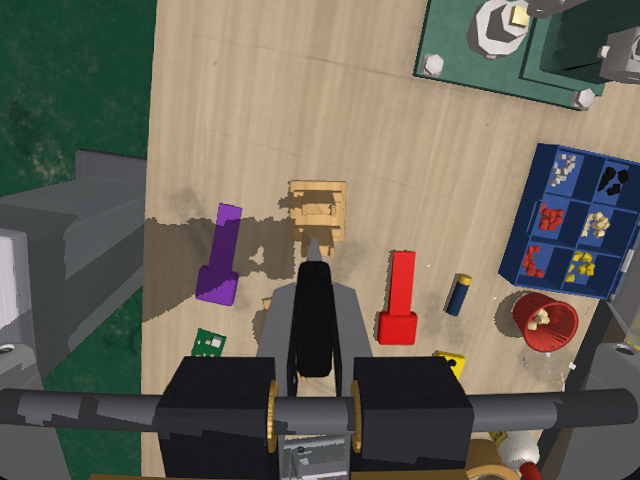

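View pics/d6.png

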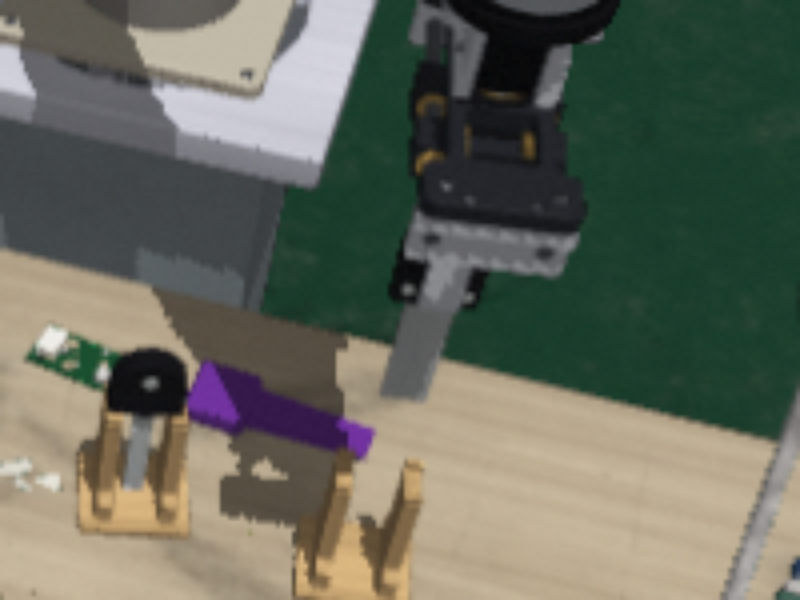

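>>> carry_out(
  dp=[
    [0.33,3.48,-1],
    [0.33,3.48,0],
    [0.33,3.48,0],
    [0.33,3.48,0],
    [0.33,3.48,0],
    [0.33,3.48,0],
    [0.33,3.48,0],
    [0.33,3.48,0],
    [0.33,3.48,0],
    [0.33,3.48,0],
    [0,0,0],
    [0,0,0],
    [0,0,0],
    [0,0,0],
    [0,0,0],
    [0,0,0],
  ],
  twist=[0,0,0,0,0,0,0,0,0,0,-4.45,-4.45,0,0,0,0],
  fingers=[1,1,1,1,1,1,1,1,1,1,1,1,1,1,1,1],
)

```text
clock: 8.92
ee_pos: [0.5845, -0.0878, 0.2364]
tool_rot: [-3.102, -0.496, 0.001]
wrist_force: [0.9, -1.5, -1.1]
opening: 0.167
```

```bash
cat > chk.py <<'E'
from h import *
import sys
s,c=grab('wrist'); cv2.imwrite('pics/%s.png'%sys.argv[1],c['frame'])
R=Rn.from_rotvec(s['tool_rot']).as_matrix();print(s['clock'],s['ee_pos'],R[:,2].round(4),'yaw',np.degrees(np.arctan2(R[1,0],R[0,0])), 'err tool',R.T@(np.array([.5842,-.0884,s['ee_pos'][2]])-s['ee_pos']),s['wrist_force'],s['opening'])
E
python3 chk.py w7
```

```text
8.9167 [ 0.58447628 -0.08776598  0.2364153 ] [-8.e-04  1.e-04 -1.e+00] yaw 18.170375461251226 err tool [-4.60215812e-04  5.16249692e-04  1.45786805e-07] [ 0.9063547  -1.53894831 -1.11675019] 0.16656918706313031
```

View pics/w7.png

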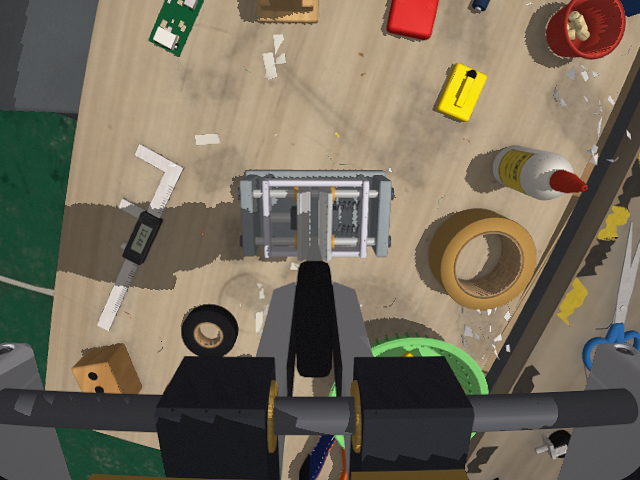

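>>> carry_out(
  dp=[
    [-0.05,0.05,1.5],
    [0,0,1.5],
    [0,0,1.5],
    [0,0,1.5],
    [0,0,0],
    [0,0,0],
    [0,0,0],
  ],
  twist=[0,0,0,0,0,0,0],
  fingers=[1,1,1,1,1,1,1],
)

```text
clock: 9.55
ee_pos: [0.5851, -0.0887, 0.1776]
tool_rot: [3.102, 0.496, 0.002]
wrist_force: [-0.1, -0.8, -0.1]
opening: 0.168
```

```bash
python3 chk.py w8
python3 - <<'E'
from h import *
c=np.load('wrist.npz');cv2.imwrite('pics/w8c.png',cv2.resize(c['frame'][180:300,230:390],(800,600),interpolation=cv2.INTER_CUBIC))
_,d=grab('scene'); cv2.imwrite('pics/s8.png',cv2.resize(d['frame'][170:260,280:400],(800,600),interpolation=cv2.INTER_CUBIC))
E
```

```text
9.55 [ 0.5850752  -0.08872945  0.1776173 ] [ 1.3e-03 -1.0e-04 -1.0e+00] yaw 18.187596035183958 err tool [-7.28644853e-04 -5.86166599e-04 -1.15425739e-06] [-0.06022391 -0.76138635 -0.14093287] 0.16762231752112877
```

View pics/w8c.png

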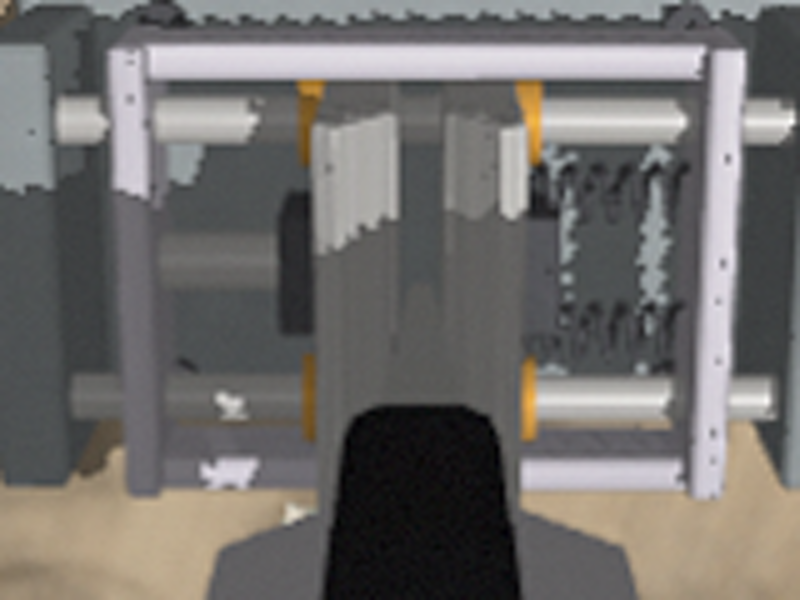

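View pics/s8.png

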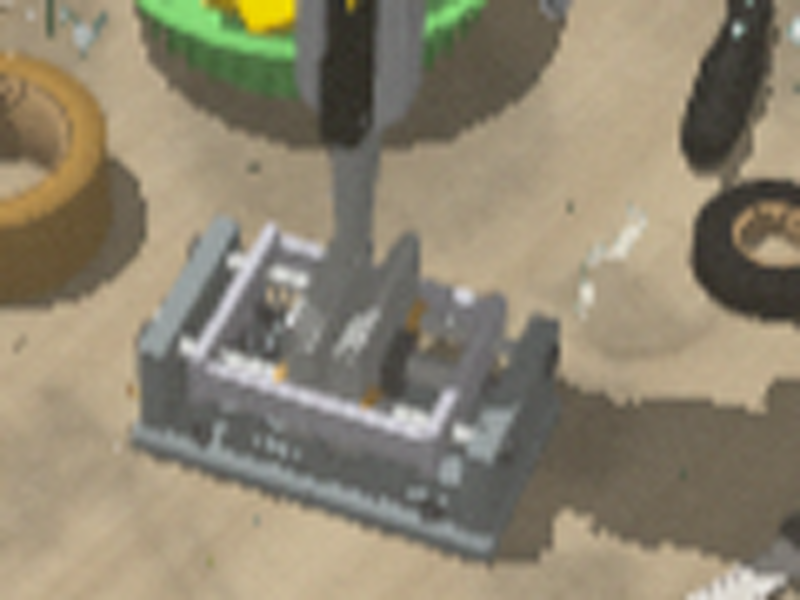

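>>> carry_out(
  dp=[
    [-0.03,0,0.8],
    [0,0,0.8],
    [0,0,0.8],
    [0,0,0.6],
    [0,0,0.5],
    [0,0,0.3],
    [0,0,0.2],
    [0,0,0],
    [0,0,0],
  ],
  twist=[0,0,0,0,0,0,0,0,0],
  fingers=[1,1,1,1,1,1,1,1,1],
)

```text
clock: 10.4
ee_pos: [0.5842, -0.0891, 0.1368]
tool_rot: [3.102, 0.496, 0.0]
wrist_force: [-0.3, -0.2, 0.3]
opening: 0.168
```

```bash
python3 chk.py w9
python3 - <<'E'
from h import *
c=np.load('wrist.npz');cv2.imwrite('pics/w9c.png',cv2.resize(c['frame'][180:330,220:420],(800,600),interpolation=cv2.INTER_CUBIC))
for i in range(3):
    c=optics.camera('wrist'); print(readout.read_state()['wrist_force'])
E
```

```text
10.4 [ 0.58424812 -0.08908178  0.1368237 ] [ 1.e-04 -0.e+00 -1.e+00] yaw 18.18293744111049 err tool [ 1.67035868e-04 -6.62746139e-04 -8.57855119e-09] [-0.32788965 -0.23120477  0.30029764] 0.16828566914071805
[ 0.31588271  0.41857213 -0.31671108]
[ 1.05694577 -0.72561402 -1.00391217]
[ 0.48726754 -0.75655904 -2.6309367 ]
```

View pics/w9c.png

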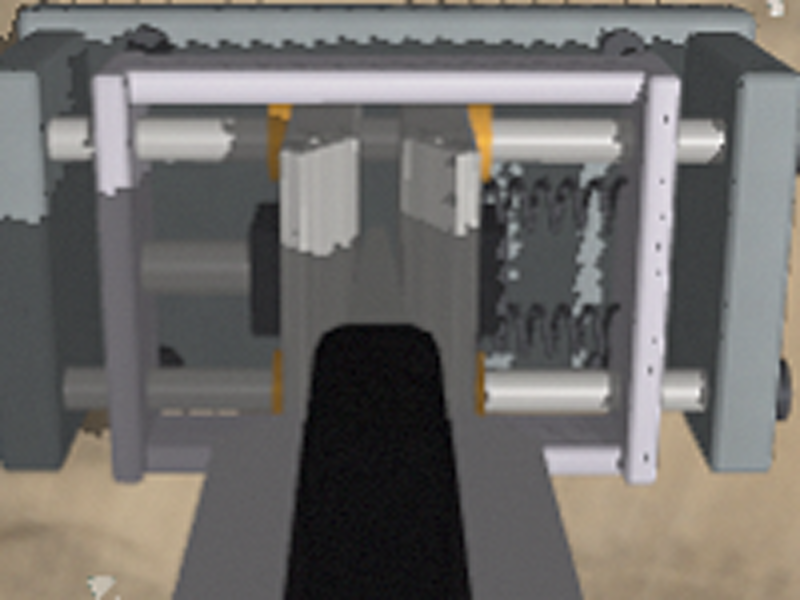

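>>> carry_out(
  dp=[
    [0,0,0.15],
    [0,0,0.15],
    [0,0,0.15],
    [0,0,0.15],
    [0,0,0],
    [0,0,0],
    [0,0,0],
    [0,0,0],
  ],
  twist=[0,0,0,0,0,0,0,0],
  fingers=[1,1,1,1,1,1,1,1],
)

```text
clock: 11.27
ee_pos: [0.5842, -0.0891, 0.1308]
tool_rot: [-3.102, -0.496, -0.0]
wrist_force: [-0.4, -0.9, -0.5]
opening: 0.169
```

>>> carry_out(
  dp=[
    [0,0,0.1],
    [0,0,0.1],
    [0,0,0.1],
    [0,0,0],
    [0,0,0],
    [0,0,0],
  ],
  twist=[0,0,0,0,0,0],
  fingers=[1,1,1,1,1,1],
)

```text
clock: 11.77
ee_pos: [0.5842, -0.089, 0.1278]
tool_rot: [-3.102, -0.496, -0.0]
wrist_force: [0.4, 1.0, -0.2]
opening: 0.167
```

>>> carry_out(
  dp=[
    [0,0,0.1],
    [0,0,0.1],
    [0,0,0.1],
    [0,0,0],
    [0,0,0],
    [0,0,0],
  ],
  twist=[0,0,0,0,0,0],
  fingers=[1,1,1,1,1,1],
)

```text
clock: 12.27
ee_pos: [0.5844, -0.0892, 0.125]
tool_rot: [3.102, 0.496, 0.001]
wrist_force: [0.9, -0.0, 2.8]
opening: 0.168
```

>>> carry_out(
  dp=[
    [0,0,0.1],
    [0,0,0.1],
    [0,0,0.1],
    [0,0,0],
    [0,0,0],
    [0,0,0],
  ],
  twist=[0,0,0,0,0,0],
  fingers=[1,1,1,1,1,1],
)

```text
clock: 12.77
ee_pos: [0.5843, -0.0892, 0.1219]
tool_rot: [3.102, 0.496, 0.001]
wrist_force: [0.5, -0.1, 3.8]
opening: 0.169
```

```bash
cat > f.py <<'E'
from h import *
F=[]
for i in range(4):
    c=optics.camera('wrist'); s=readout.read_state();F.append(s['wrist_force'])
print(s['clock'],s['ee_pos'].round(4),np.mean(F,0).round(2),np.array(F)[:,2].round(1))
E
python3 f.py
```

```text
12.9667 [ 0.5843 -0.0892  0.1219] [-0.01 -0.56  4.29] [4.2 4.8 3.4 4.8]
```

>>> carry_out(
  dp=[
    [0,0,0.1],
    [0,0,0.1],
    [0,0,0.1],
    [0,0,0.1],
    [0,0,0.1],
    [0,0,0],
    [0,0,0],
    [0,0,0],
  ],
  twist=[0,0,0,0,0,0,0,0],
  fingers=[1,1,1,1,1,1,1,1],
)

```text
clock: 13.63
ee_pos: [0.5846, -0.089, 0.1173]
tool_rot: [3.102, 0.496, 0.002]
wrist_force: [0.2, 0.4, 6.8]
opening: 0.169
```

```bash
python3 f.py; python3 chk.py w10;python3 - <<'E'
from h import *
c=np.load('wrist.npz');cv2.imwrite('pics/w10c.png',cv2.resize(c['frame'][180:330,220:420],(800,600),interpolation=cv2.INTER_CUBIC))
E
```

```text
13.8333 [ 0.5847 -0.089   0.1173] [0.36 0.18 6.38] [6.2 6.7 6.5 6.1]
13.8333 [ 0.58465569 -0.08897271  0.11726029] [ 0.0011  0.     -1.    ] yaw 18.18443494137183 err tool [-2.54201675e-04 -6.86317188e-04 -5.04025342e-07] [1.2078261  0.47492388 6.10994411] 0.16681114113375162
```

View pics/w10c.png

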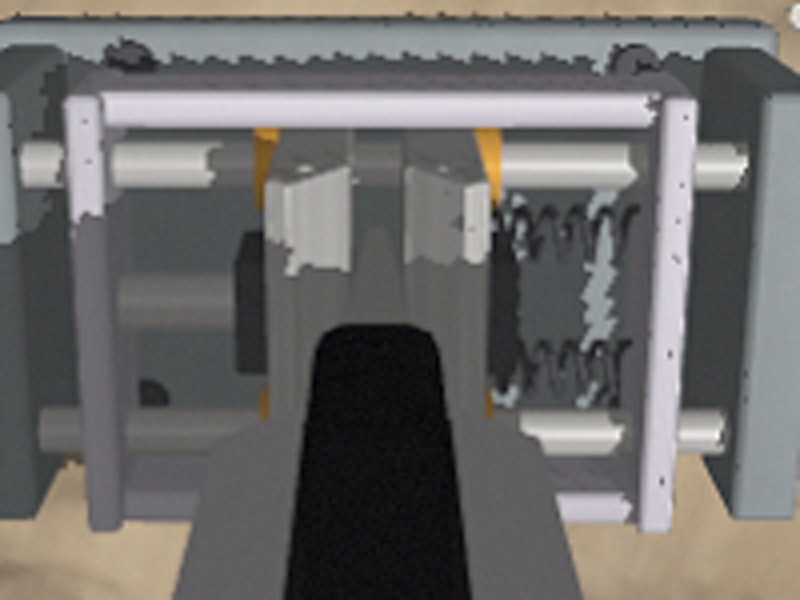

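>>> carry_out(
  dp=[
    [0,0,0.1],
    [0,0,0.1],
    [0,0,0.1],
    [0,0,0.1],
    [0,0,0.1],
    [0,0,0.1],
    [0,0,0],
    [0,0,0],
    [0,0,0],
    [0,0,0],
  ],
  twist=[0,0,0,0,0,0,0,0,0,0],
  fingers=[1,1,1,1,1,1,1,1,1,1],
)

```text
clock: 14.72
ee_pos: [0.5854, -0.0889, 0.112]
tool_rot: [3.102, 0.496, 0.004]
wrist_force: [0.2, 0.2, 10.6]
opening: 0.166
```

```bash
python3 f.py; python3 chk.py w11;python3 - <<'E'
from h import *
c=np.load('wrist.npz');cv2.imwrite('pics/w11c.png',cv2.resize(c['frame'][180:330,220:420],(800,600),interpolation=cv2.INTER_CUBIC))
for n in 'scene','side':
    a=np.load(n+'.npz')['frame'] if n=='side' else None
s,d=grab('side');cv2.imwrite('pics/d11.png',d['frame'])
E
```

```text
14.9167 [ 0.5854 -0.0889  0.112 ] [ 0.11 -0.23 10.36] [10.7 10.6 10.3  9.9]
14.9167 [ 0.58542661 -0.08891661  0.11202518] [ 2.8e-03 -1.0e-04 -1.0e+00] yaw 18.184194297095576 err tool [-1.00412950e-03 -8.73593932e-04 -3.48910384e-06] [-0.01637054  0.04582224  9.85933761] 0.1668372765996309
```

View pics/w11c.png

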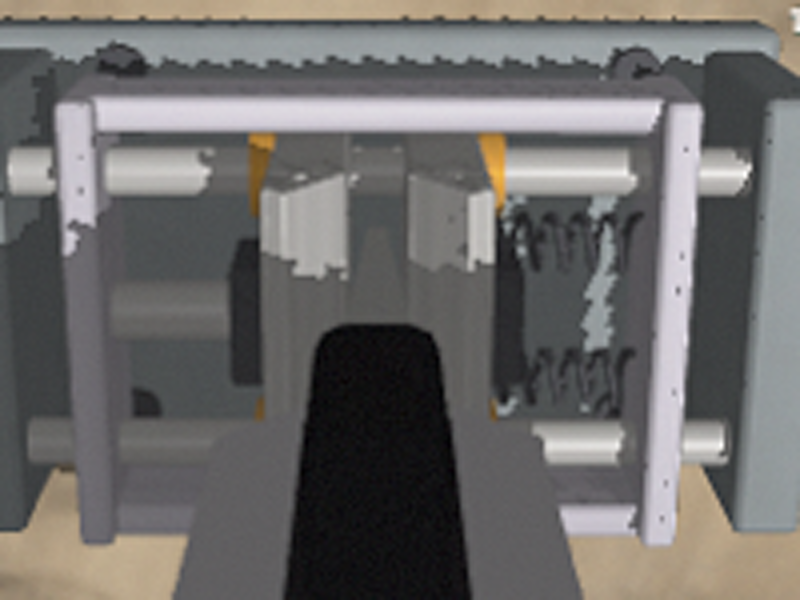

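View pics/d11.png

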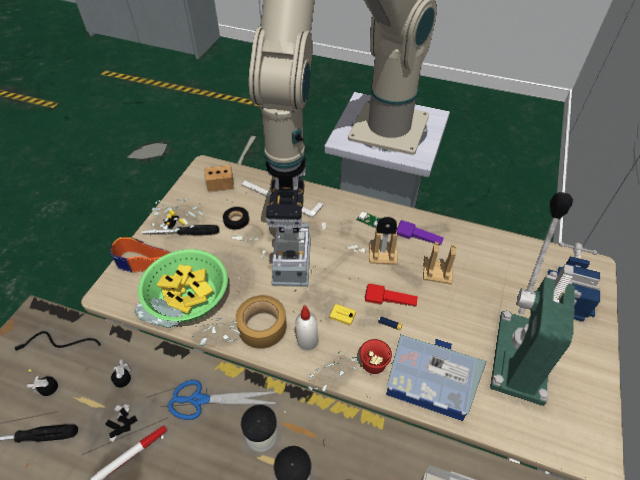

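Run:
```python
from h import *
s=readout.read_state();print(s['clock'],s['ee_pos'],s['opening'],s['wrist_force'],abs(s['joint_vel']).max())
print(ticket.close_job())
```

```text
15.0167 [ 0.58543458 -0.08893403  0.11200872] 0.16716604513633773 [ 0.71230432  0.6923807  10.56124697] 0.0016302737635152731
the job is handed in; nothing more can be done
None
```

I took the taper gauge out of its stand by its square handle. I lowered it upright into the jaw gap and handed the job in at 15.0 s, still gripping it (set to 35 N).

**Last checks**
- **Grip:** the finger opening was 15.7 mm, against the 16 mm handle, and the handle had not slipped in the fingers.
- **Depth:** the tip was about 34 mm above the table, roughly 51 mm below the mouth and clear of the bed.
- **Position:** it was within about 1.3 mm of the measured middle of the gap, tilted about 0.003 rad, and the arm was still.
- **Drag:** about 11 N upward and steady, allowing roughly 1 N for the gauge's weight.

**Sprung jaw opening:** my estimates disagree. Depth below first contact gives about 1.7 mm, the picture about 1.2 mm, and the drag up to about 2.4 mm. All are inside the 0.7–4 mm band, and I could not measure the forces on each plate separately.

**Other things:** the flat gauge and the circuit board, clip, battery and tape looked unmoved in the last side picture; I did not measure them. The red and purple look-alikes stood at the start but lay flat in later wrist pictures, taken before the grasp. The arm never came near them, so they seem to have toppled on their own.

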